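# Reset a tripped microscope lamp supply through its guarded well

### The arm

A 6-joint arm with a two-finger parallel gripper is mounted at the origin on the work surface. World frame = base frame: x ahead of the robot, y to its left, z up, the work surface at z = 0. Lengths are in m, angles in rad, forces in N, time in s.
With the tool pointing down it reaches from about 0.325 to 0.85 m from the base axis. Payload 15.5 kg.
Tool frame: the origin (TCP) lies on the mounting face of the last link; the fingertips stand 191 mm ahead of it and the grasp point (between the pads) lies 172 mm ahead of it (pinch_z is the distance from the TCP to the grasp point, in m); z points along the fingers, y is the line along which they close (so a half turn about z gives the same grasp; the last joint's range is limited). The gripper opens to 91 mm and grips with 3 to 60 N. Pads are 32 mm wide; open, the fingers measure 118 mm over their backs; the gripper's body (76 mm by 178 mm) begins 60 mm behind the grasp point.
Start: joints at [1.026, 0.494, 1.345, -0, 1.302, -0.096], TCP at [0.271, 0.563, 0.405] pointing down, gripper open.
Joint ranges: [-2.91, 2.91], [-0.82, 2.16], [0.22, 2.67], [-1.22, 4.37], [0.12, 2.79], [-3.08, 3.08]. Speed limits (rad/s): [1.89, 1.89, 2.57, 3.01, 3.01, 3.01].

### API

Orientations are given as a unit quaternion [w, x, y, z].
In Python, from plant import read_state, read_camera, camera_model, job_done, cut_out, pinch_z gives the robot as it stands.
- The arm moves only by the tool jog_arm, never from a script. Its argument "steps" is a list of rows, each a list of 7 numbers: the finger opening in m, from 0 to 0.0912, then the shift along the tool's x, y, z in m, then the turn, a rotation vector about the tool's x, y, z in rad. A call has exactly 10 rows; each row is the pose to reach, as a shift and turn from the pose commanded when the call began, along the tool's axes at that moment; what a row does not reach only later rows make up. A row lasts 1/8 s, in which the tool goes at most 62.5 mm and 10.7 degrees, less where a joint would pass 70% of its speed; a pose out of reach is approached as far as the arm can. A call with a gripper value outside its range is refused whole. The fingers move at their own pace and stop on an object; "grip_force" is the grip in N (left out, the last holds). Time passes only in rows, so rows that repeat a pose let the fingers close, or fill a call up. It gives the time, the measured TCP pose, the force, the opening and the grip force at its end, in the units of the state.
- read_state(): the state, without advancing time (a new reading comes with each control period).
- read_camera(name): name is "scene" or "top" or "wrist"; returns (picture, depth): 480x640x3 uint8, red, green, blue; 480x640 float32, m along the optical axis (not along the pixel's ray), 0 where there is no reading.
- camera_model(name): a dict with "camera_matrix" (3x3 intrinsics, pixels), "pose" (4x4, takes a point from camera to world coordinates). Camera axes: x right, y up, looking along -z (the intrinsics and any distortion apply to the point x, -y, -z); pixel columns grow to the right and rows downward; lengths in m; the calibration is good to about 2 mm. A picture is of the moment at which its call begins: read the wrist's pose just before it. camera_model takes no time and is no camera call; for the wrist camera it gives the pose at the moment of the call.
- job_done(): hands the job in; it is judged then, once.
Trained networks look in the newest picture that a camera, given by its name, has taken for a name from the list of things; names that differ only in an ending like _2 or _b are one class to them, and where a whole thing is asked for, a point or a joint stands for the part that bears it (a point fixed in the world has none). Each returns a list of dicts, best first, with "confidence" (0 to 1); they miss things now and then, are a little off and sometimes report something else, mostly with a low value. They report only what shows in the picture. A call takes as long as a camera call.
- cut_out(camera, target): "region" (480x640 bool, what is visible of it) and "rect" ([centre column, centre row, width, height] in pixels, round what is visible of it).
The state is a dict: "time_s": time; "joint_positions": joint angles; "qvel": joint speeds; "joint_torque": joint torques, N m; "ee_pos": TCP position; "tcp_rot": TCP orientation; "wrist_force": force on the tool from outside, world axes, zero at the start; "wrist_torque": the same for the moment, N m; "opening": opening from 0.0 (shut) to 1.0 (fully open); "grip_force": force on a finger pad.
Only numpy, scipy, OpenCV 4.12 (cv2) and the standard library are available. Lean on these libraries where they do the work, as an engineer would, in place of code of your own. Each camera call takes 0.05 s, during which the arm holds its last target. There are 200 camera calls.

### The job

The lamp supply that shows a red lamp has tripped. Using only a fingertip, push its blue guard open, reach into the well beneath and press the sunken red reset key right down for about a second without forcing it; then let the key come up, push the guard fully shut again and draw clear. Grasp nothing, and leave the green-lamp supply and everything else on the desk as they are.

Things in the scene. Friction and masses are not known exactly. Their poses are not given: they have to be found in the camera images.
- supply: The tripped lamp supply (RED lamp): fixed ivory box 150 (its x) x 214 (its y) x 70 mm high; origin under its centre, z up. A blue guard slab slides along y on its flat top (z 70 mm). Rails 14 mm high flank it at x -75 to -67 and 39 to 75 mm; the ends are open: with the guard shut the top is bare at y -107 to -75 mm, with it fully open at y 79 to 107 mm.
- supply_well (a point): Centre of the mouth of the reset well, under the guard, level with the box top: at x -15, y -45, z 70 mm in the supply's frame. The well is a pit 38 mm (supply's x) by 50 mm (y), its floor 32 mm below the mouth. Axes parallel to the supply's.
- supply_lamp (a point): Top of the red lamp dome, 20 mm wide, 9 mm high, on the broad rail of the tripped supply, at x 57, y -75, z 93 mm in its frame.
- guard (a joint): Blue guard slab of the tripped supply, 100 (x) x 90 (y) x 12 mm, 0.5 mm over the top, centred at x -15 mm. 0 m = shut (spans y -75 to 15 mm of the supply), 0.064 = fully open on its stop (y -11 to 79 mm); grows towards the supply's +y. Starts shut or up to 12 mm ajar. Friction about 1.5 N; stays where left. Pushed on its end edges.
- guard_edge_a (a point): Middle of the guard's -y end edge, half-way up its 12 mm thickness (moves with the guard). Pushing here towards the supply's +y opens the guard. Axes parallel to the supply's.
- guard_edge_b (a point): Middle of the guard's +y end edge, half-way up its 12 mm thickness (moves with the guard). Pushing here towards the supply's -y shuts the guard. Axes parallel to the supply's.
- key (a joint): Sunken red reset key of the tripped supply. 0 m = up, 0.005 m = fully down on its stop (moves straight down). A spring returns it; about 1.5 N starts it and about 5 N takes it fully down.
- key_top (a point): Centre of the top face of the reset key: a red disc 24 mm across, in the middle of the well, 22 mm below the box's top when up (z = 48 mm).
- twin: The healthy lamp supply (GREEN lamp): same build, size and frame as the tripped one, fixed; leave it alone.
- twin_guard_edge_a (a point): Middle of the -y end edge of the twin's guard, as on the tripped supply.
- twin_key_top (a point): Centre of the top of the twin's reset key, under its guard.
- oil_bottle: Loose bystander: small amber dropper bottle, 36 mm wide, 75 mm tall, standing; origin under its centre
- dish: Loose bystander: closed round culture dish, 60 mm across, 15 mm high; origin under its centre
- slide_case: Loose bystander: green slide case, 86 x 34 x 30 mm, lying; origin under its centre
- objective: Loose bystander: aluminium microscope objective, 32 mm wide, 48 mm tall, standing; origin under its centre
- driver: Loose bystander: screwdriver, 160 mm long, lying; origin under its middle
- mouse: Loose bystander: white computer mouse, 105 x 58 x 32 mm; origin under its centre

How it is judged:
On the way, in this order (a step that is already met when the one before it is completed fails the run):
1. the guard of the tripped supply is pushed open (at least 52 mm), clear of the well (value of joint guard above 0.052 m), for 0.2 s.
2. with the guard open, the reset key is held down (at least 4 of its 5 mm) for half a second (value of joint key above 0.004 m and value of joint guard above 0.045 m), for 0.5 s.
At the end, for the whole second after the job is handed in: The tripped supply's guard is shut to within 5 mm and its key is up again (within 1 mm); the robot is clear (value of joint guard below 0.005 m and value of joint key below 0.001 m); the robot touches nothing.
It fails at once if the healthy supply's guard is moved by more than 6 mm (distance of twin_guard_edge_a from where it was at the start of the episode above 0.006 m).
It fails at once if the healthy supply's key is pressed (distance of twin_key_top from where it was at the start of the episode above 0.002 m).
It fails at once if the reset key is forced with more than 40 N (contact force between anything else and key above 40 N).
It fails at once if a loose thing on the desk is lifted, carried or shifted by more than 20 mm (distance of any of oil_bottle, dish, slide_case, objective, driver, mouse from where it was at the start of the episode above 0.02 m).
It also fails if it takes over 54 s, if anything falls off the work surface, if the arm or the gripper's body presses on something with over 40 N, if the wrist force passes 120 N, or if a joint passes its speed limit or range.

## Working session

There is one attempt and no reset: what is moved stays moved. The work goes in short steps, Python scripts to look and compute and a tool call to move; the robot and the scene stay as the last step left them, time stands still between calls to the robot, and variables do not carry over. Pictures are saved under pics/ and viewed, at most 10 in all, crops included, and the job is handed in when it is done.

Besides the shell and the picture viewer there is one more tool, called after ">>>" by a JSON object that holds its "fn" and its "kwargs", one argument or row to a line. jog_arm: Moves the arm, as the interface text tells. Its arguments: {"type":"object","properties":{"steps":{"type":"array","items":{"type":"array","items":{"type":"number"}}},"grip_force":{"type":"number"}},"required":["steps"]}

```bash
mkdir -p pics; ls; python3 - <<'E'
from plant import *
import cv2,numpy as np
s=read_state();print(s['time_s'],s['ee_pos'],s['tcp_rot'],s['opening'],pinch_z)
for n in('top','scene'):
    p,d=read_camera(n);cv2.imwrite(f'pics/{n}0.png',p[:,:,::-1]);np.savez(f'{n}0.npz',p=p,d=d)
    m=camera_model(n);print(n,m['camera_matrix'],np.round(m['pose'],3).tolist())
E
```

```text
pics
0.0 [0.27110691 0.56296423 0.40413939] [-1.92247640e-04  2.22535527e-01  9.74924387e-01 -5.84896207e-04] 1.0006070064653256 0.172
top [[470.1290356    0.         321.43228761]
 [  0.         470.1290356  238.08404241]
 [  0.           0.           1.        ]] [[-0.004, 0.988, -0.155, 0.38], [-1.0, -0.003, 0.009, -0.008], [0.009, 0.155, 0.988, 1.137], [0.0, 0.0, 0.0, 1.0]]
scene [[582.79080108   0.         318.99520184]
 [  0.         582.79080108 240.70757837]
 [  0.           0.           1.        ]] [[-0.221, -0.68, 0.699, 1.44], [0.975, -0.151, 0.161, 0.195], [-0.004, 0.717, 0.697, 0.989], [0.0, 0.0, 0.0, 1.0]]
```

View pics/top0.png

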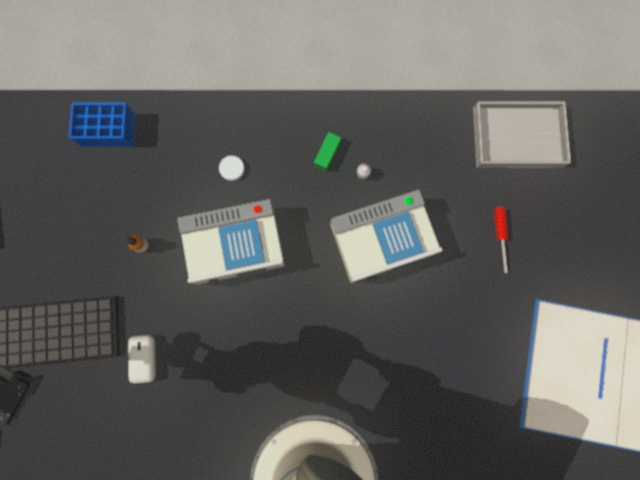

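View pics/scene0.png

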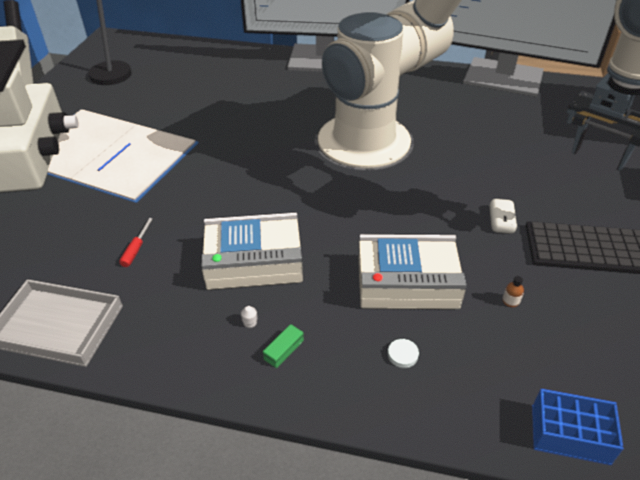

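The top view shows the red-lamp supply on the left (lamp ~(258,209), guard ~(242,246)). The green one is on the right (lamp ~(410,201)). The supply's +y points image-left, which is about world +y.

```bash
cat > h.py <<'E'
from plant import *
import cv2,numpy as np
def world(name,d,pose=None):
    m=camera_model(name);K=m['camera_matrix'];T=m['pose'] if pose is None else pose
    v,u=np.mgrid[:480,:640]
    P=np.stack([(u-K[0,2])/K[0,0]*d,-(v-K[1,2])/K[1,1]*d,-d],-1)
    return P@np.array(T)[:3,:3].T+np.array(T)[:3,3]
def proj(name,P):
    m=camera_model(name);K=m['camera_matrix'];T=np.array(m['pose'])
    c=(np.asarray(P)-T[:3,3])@T[:3,:3];return np.c_[K[0,0]*c[:,0]/-c[:,2]+K[0,2],-K[1,1]*c[:,1]/-c[:,2]+K[1,2]]
E
python3 - <<'E'
from h import *
f=np.load('top0.npz');p,d=f['p'].astype(int),f['d'];W=world('top',d)
R,G,B=p[...,0],p[...,1],p[...,2]
win=np.zeros(d.shape,bool);win[190:295,165:300]=1
box=win&(W[...,2]>.055)
def rect(m):
    q=W[m];r=cv2.minAreaRect(q[:,:2].astype(np.float32));print(m.sum(),r,np.median(q[:,2]));
rect(box)
rect(box&(W[...,2]>.079))
g=box&(B>R+40)&(B>G+20);rect(g)
gl=win&(R>150)&(G<90);print('lamp',W[gl].mean(0),gl.sum())
E
```

```text
6330 ((0.48683691024780273, 0.15205056965351105), (0.27439746260643005, 0.2688855826854706), 11.87576961517334) 0.07978639876640514
3390 ((0.48683691024780273, 0.15205056965351105), (0.27439746260643005, 0.2688855826854706), 11.87576961517334) 0.08250576308154256
1188 ((0.4649890959262848, 0.11882691085338593), (0.28281334042549133, 0.11327258497476578), 34.369041442871094) 0.08151723704956748
lamp [0.61236768 0.12769645 0.09040498] 46
```

```bash
cat >> h.py <<'E'
def plane(name,uv,z):
    m=camera_model(name);K=m['camera_matrix'];T=np.array(m['pose']);uv=np.asarray(uv,float)
    r=np.c_[(uv[:,0]-K[0,2])/K[0,0],-(uv[:,1]-K[1,2])/K[1,1],-np.ones(len(uv))]@T[:3,:3].T
    return T[:3,3]+r*((z-T[2,3])/r[:,2])[:,None]
E
python3 - <<'E'
from h import *
f=np.load('top0.npz');p=f['p'].astype(int)
for name,c0,c1,r0,r1 in (('top',165,300,190,295),('scene',345,480,225,315)):
    p=np.load(name+'0.npz')['p'].astype(int);R,G,B=p[...,0],p[...,1],p[...,2]
    win=np.zeros(R.shape,bool);win[r0:r1,c0:c1]=1
    g=(win&(B>R+40)&(B>G+20)).astype(np.uint8);g=cv2.morphologyEx(g,cv2.MORPH_CLOSE,np.ones((9,9)));g=cv2.morphologyEx(g,cv2.MORPH_OPEN,np.ones((3,3)))
    v,u=np.nonzero(g);q=plane(name,np.c_[u,v],.0825)
    r=cv2.minAreaRect(q[:,:2].astype(np.float32)*1000);print(name,'guard',r)
    print(np.round(cv2.boxPoints(r)))
    v,u=np.nonzero(win&(R>150)&(G<90));L=plane(name,[[u.mean(),v.mean()]],.089)[0];print('lamp',L)
    # bright box outline
    k=(win&(p.sum(2)>450)).astype(np.uint8);v,u=np.nonzero(cv2.morphologyEx(k,cv2.MORPH_OPEN,np.ones((3,3))))
    q=plane(name,np.c_[u,v],.075);print('ivory',cv2.minAreaRect(q[:,:2].astype(np.float32)*1000))
E
```

```text
top guard ((532.77734375, 163.97276306152344), (97.44720458984375, 86.8731918334961), 11.700862884521484)
[[476. 197.]
 [494. 112.]
 [589. 131.]
 [572. 216.]]
lamp [0.61267759 0.12788163 0.089     ]
ivory ((524.0223388671875, 187.41412353515625), (112.74365997314453, 216.29446411132812), 11.680115699768066)
scene guard ((534.5004272460938, 163.29373168945312), (101.2894515991211, 88.51156616210938), 11.298891067504883)
[[476. 197.]
 [494. 110.]
 [593. 130.]
 [575. 217.]]
lamp [0.61703287 0.12756497 0.089     ]
ivory ((564.2640991210938, 194.6294708251953), (212.91188049316406, 218.264404296875), 11.53829288482666)
```

>>> {"fn": "jog_arm", "kwargs": {
  "steps": [
    [0, -0.045, -0.03, 0, 0, 0, 0.092],
    [0, -0.09, -0.06, 0, 0, 0, 0.184],
    [0, -0.135, -0.09, 0, 0, 0, 0.276],
    [0, -0.18, -0.12, 0, 0, 0, 0.368],
    [0, -0.225, -0.15, 0, 0, 0, 0.46],
    [0, -0.27, -0.18, 0, 0, 0, 0.552],
    [0, -0.315, -0.21, 0, 0, 0, 0.644],
    [0, -0.36, -0.24, 0, 0, 0, 0.736],
    [0, -0.405, -0.27, 0, 0, 0, 0.828],
    [0, -0.45, -0.3, 0, 0, 0, 0.92]
  ]
}}

```text
time_s: 1.35
ee_pos: [0.5471, 0.0959, 0.4046]
tcp_rot: [-0.0, 0.633, 0.774, -0.0]
wrist_force: [0.5, 0.2, 0.7]
opening: 0.004
grip_force: 0.0
```

```bash
python3 - <<'E'
from h import *
s=read_state();print(s['time_s'],s['ee_pos'],s['tcp_rot'],s['opening'],s['wrist_force'])
p,d=read_camera('wrist');cv2.imwrite('pics/w1.png',p[:,:,::-1]);np.savez('w1.npz',p=p,d=d)
print(np.round(camera_model('wrist')['pose'],3))
yaw=np.radians(11.5);R=np.array([[np.cos(yaw),-np.sin(yaw)],[np.sin(yaw),np.cos(yaw)]]);O=np.array([.5434,.1901])
def sw(x,y,z): return [*(O+R@[x/1e3,y/1e3]),z/1e3]
print(proj('wrist',[sw(57,-75,90),sw(-65,-69,82.5),sw(35,-69,82.5),sw(35,21,82.5),sw(-75,-107,84),sw(75,-107,84)]).round())
E
```

```text
1.35 [0.54706624 0.0958641  0.40456007] [-1.54170244e-04  6.33423384e-01  7.73805392e-01 -9.31146852e-05] 0.0035880508398703124 [0.46780982 0.16031856 0.66546562]
[[ 0.982 -0.183 -0.054  0.537]
 [ 0.191  0.944  0.269  0.167]
 [ 0.002 -0.275  0.962  0.385]
 [ 0.     0.     0.     1.   ]]
[[408. 199.]
 [251. 191.]
 [378. 190.]
 [383.  66.]
 [241. 238.]
 [426. 236.]]
```

View pics/w1.png

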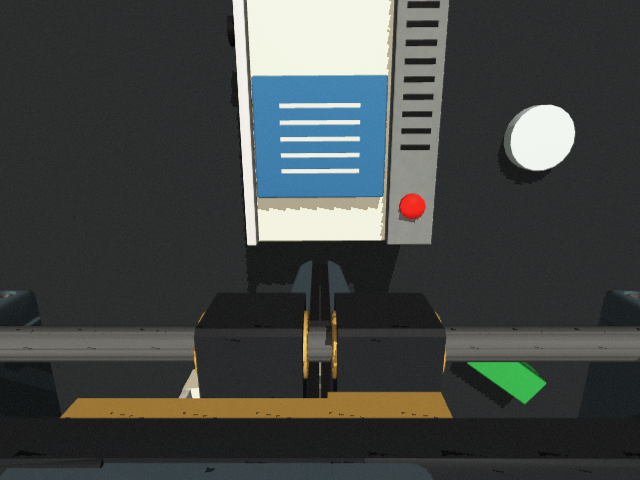

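```bash
python3 - <<'E'
from h import *
from scipy.optimize import least_squares
p=np.load('w1.npz')['p'].astype(int);R,G,B=p[...,0],p[...,1],p[...,2]
g=((B>R+40)&(B>G+20)).astype(np.uint8);g[300:]=0
c=max(cv2.findContours(cv2.morphologyEx(g,cv2.MORPH_CLOSE,np.ones((9,9))),0,2)[0],key=cv2.contourArea)
q=cv2.approxPolyDP(c,6,True)[:,0];print(q.tolist())
l=(R>170)&(G<60);v,u=np.nonzero(l);lamp=[u.mean(),v.mean()];print(lamp,l.sum())
s=q.sum(1);df=q[:,0]-q[:,1]
cor=[q[np.argmin(s)],q[np.argmax(df)],q[np.argmax(s)],q[np.argmin(df)]] # tl tr br bl
obs=np.array(cor+[lamp,[247,244.5],[432.5,243.5]],float)
def pts(t):
    x0,y0,a,gd=t;M=np.array([[np.cos(a),-np.sin(a)],[np.sin(a),np.cos(a)]])
    S=np.array([[-65,15+gd,82.5],[35,15+gd,82.5],[35,-75+gd,82.5],[-65,-75+gd,82.5],[57,-75,89],[-75,-107,84],[75,-107,84]])
    return np.c_[(S[:,:2]/1e3)@M.T+[x0,y0],S[:,2]/1e3]
r=least_squares(lambda t:(proj('wrist',pts(t))-obs).ravel(),[.5434,.19,.2,6],x_scale=[.01,.01,.05,3])
print(r.x,np.degrees(r.x[2]));print(r.fun.reshape(-1,2).round(1))
x0,y0,a,gd=r.x
for X,Y in((-15,-95),(-15,-45)):print(X,Y,x0+(np.cos(a)*X-np.sin(a)*Y)/1e3,y0+(np.sin(a)*X+np.cos(a)*Y)/1e3)
st=read_state();e=st['ee_pos'][:2]-[x0,y0];print('tcp in supply',e@[np.cos(a),np.sin(a)],e@[-np.sin(a),np.cos(a)])
w,x,y,z=st['tcp_rot'];print('toolx yaw',np.degrees(np.arctan2(2*(x*y+w*z),1-2*(y*y+z*z))))
E
```

```text
[[387, 76], [253, 76], [258, 196], [381, 196]]
[np.float64(412.00211416490487), np.float64(205.80126849894293)] 473
[0.54893202 0.18538658 0.19636531 5.95534255] 11.25090371657433
[[-1.9 -0.8]
 [ 1.6 -1.4]
 [ 2.4  1.2]
 [-0.9  1.7]
 [ 0.7  0.3]
 [-0.2 -0.3]
 [-1.6 -0.1]]
-15 -95 0.5527553397862781 0.08928567990823183
-15 -45 0.5430000501987238 0.1383247900659718
tcp in supply -0.017350346231799086 -0.09241878574319365
toolx yaw 100.98032192773917
```

```bash
python3 - <<'E'
from h import *
m=camera_model('wrist');print(m['camera_matrix'].round(1).tolist())
s=read_state();e=s['ee_pos'];print(proj('wrist',[e-[0,0,.191],e-[0,0,.172],e-[0,0,.12]]))
p=np.load('w1.npz')['p'];cv2.imwrite('pics/w1c.png',cv2.resize(p[180:340,230:410,::-1],None,fx=4,fy=3.7))
E
```

```text
[[386.3, 0.0, 319.6], [0.0, 386.3, 237.7], [0.0, 0.0, 1.0]]
[[316.44744955 292.95900273]
 [316.17631065 310.98382766]
 [315.00421825 388.90241758]]
```

View pics/w1c.png

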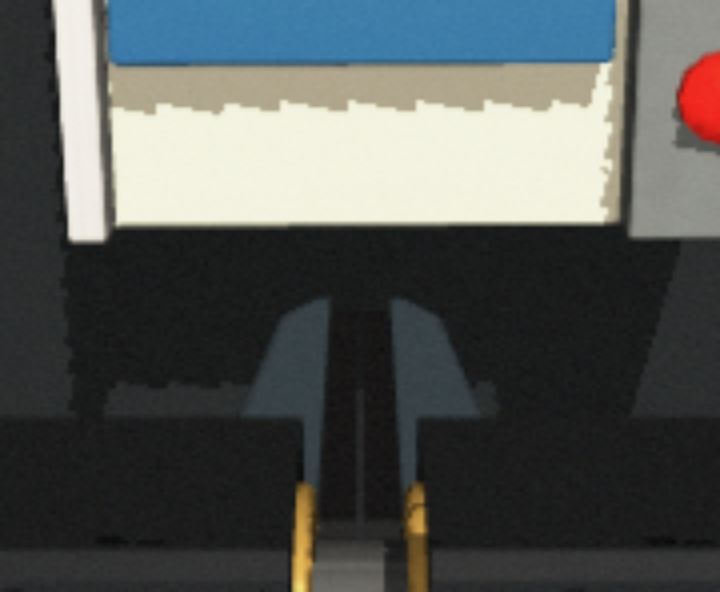

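>>> {"fn": "jog_arm", "kwargs": {
  "steps": [
    [0, -0.004, 0.0005, 0.02, 0, 0, 0],
    [0, -0.004, 0.0005, 0.045, 0, 0, 0],
    [0, -0.004, 0.0005, 0.07, 0, 0, 0],
    [0, -0.004, 0.0005, 0.09, 0, 0, 0],
    [0, -0.004, 0.0005, 0.105, 0, 0, 0],
    [0, -0.004, 0.0005, 0.12, 0, 0, 0],
    [0, -0.004, 0.0005, 0.13, 0, 0, 0],
    [0, -0.004, 0.0005, 0.135, 0, 0, 0],
    [0, -0.004, 0.0005, 0.138, 0, 0, 0],
    [0, -0.004, 0.0005, 0.138, 0, 0, 0]
  ]
}}

```text
time_s: 2.65
ee_pos: [0.5478, 0.0938, 0.2668]
tcp_rot: [0.0, 0.632, 0.775, 0.0]
wrist_force: [-0.2, -0.9, -0.5]
opening: 0.005
grip_force: 0.0
```

```bash
python3 - <<'E'
from h import *
s=read_state();print(s['time_s'],s['ee_pos'],s['wrist_force'])
p,d=read_camera('scene');a=cv2.resize(p[200:320,330:490],None,fx=4,fy=4)
p,d=read_camera('wrist');b=cv2.resize(p[100:340,180:460],None,fx=2,fy=2)
im=np.zeros((600,800,3),np.uint8);im[:300,:400]=cv2.resize(a,(400,300));im[:300,400:]=cv2.resize(b,(400,300))
im=cv2.vconcat([cv2.resize(a,(800,600))[0:300],cv2.resize(b,(800,600))[150:450]])
cv2.imwrite('pics/c2.png',im[:,:,::-1])
E
```

```text
2.65 [0.54780002 0.09376353 0.26683527] [-0.20197435 -0.86489908 -0.54975957]
```

View pics/c2.png

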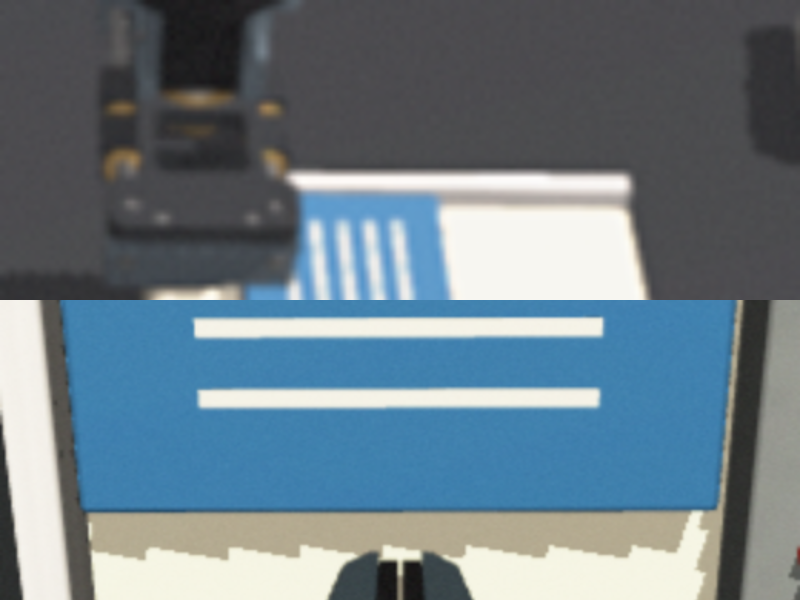

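The tip is centred in front of the guard's edge, about 7–8 mm away. I'll push now.

>>> {"fn": "jog_arm", "kwargs": {
  "steps": [
    [0, 0.006, 0, 0, 0, 0, 0],
    [0, 0.012, 0, 0, 0, 0, 0],
    [0, 0.019, 0, 0, 0, 0, 0],
    [0, 0.026, 0, 0, 0, 0, 0],
    [0, 0.033, 0, 0, 0, 0, 0],
    [0, 0.04, 0, 0, 0, 0, 0],
    [0, 0.047, 0, 0, 0, 0, 0],
    [0, 0.053, 0, 0, 0, 0, 0],
    [0, 0.058, 0, 0, 0, 0, 0],
    [0, 0.062, 0, 0, 0, 0, 0]
  ]
}}

```text
time_s: 4.0
ee_pos: [0.5352, 0.1548, 0.2667]
tcp_rot: [-0.0, 0.632, 0.775, -0.0]
wrist_force: [0.2, -1.3, 1.7]
opening: 0.005
grip_force: 0.8
```

>>> {"fn": "jog_arm", "kwargs": {
  "steps": [
    [0, 0.002, 0, 0, 0, 0, 0],
    [0, 0.002, 0, 0, 0, 0, 0],
    [0, 0.002, 0, 0, 0, 0, 0],
    [0, -0.003, 0, 0, 0, 0, 0],
    [0, -0.008, 0, 0, 0, 0, 0],
    [0, -0.013, 0, -0.005, 0, 0, 0],
    [0, -0.018, 0, -0.01, 0, 0, 0],
    [0, -0.023, 0, -0.015, 0, 0, 0],
    [0, -0.023, 0, -0.015, 0, 0, 0],
    [0, -0.023, 0, -0.015, 0, 0, 0]
  ]
}}

```text
time_s: 5.25
ee_pos: [0.5398, 0.132, 0.2817]
tcp_rot: [-0.0, 0.632, 0.775, -0.0]
wrist_force: [-0.1, -0.6, 0.2]
opening: 0.006
grip_force: 0.0
```

```bash
python3 - <<'E'
from h import *
s=read_state();print(s['time_s'],s['ee_pos'],s['wrist_force'])
p,d=read_camera('wrist');cv2.imwrite('pics/w3.png',p[:,:,::-1])
p,d=read_camera('scene');cv2.imwrite('pics/s3.png',cv2.resize(p[200:320,330:490],None,fx=4,fy=4)[:,:,::-1])
E
```

```text
5.25 [0.53984915 0.13199597 0.28167977] [-0.14869535 -0.59181164  0.20765348]
```

View pics/w3.png

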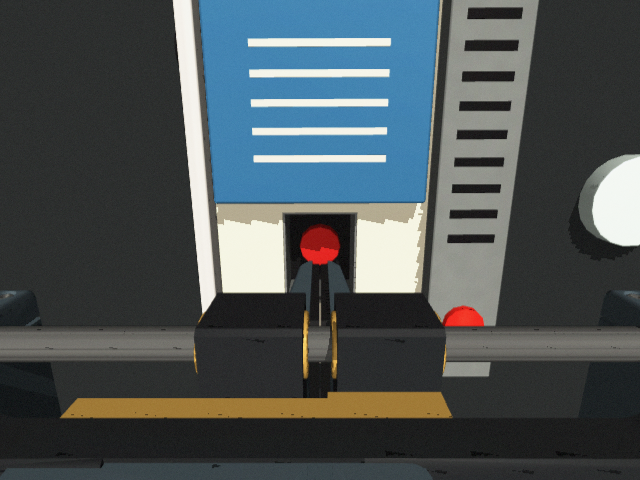

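```bash
python3 - <<'E'
from h import *
s=read_state();e=s['ee_pos'];a=np.radians(101.2);ay=np.array([np.cos(a),np.sin(a)]);ax=np.array([ay[1],-ay[0]])
for n,uv,z in(('welledge(-20)',[320,213.5],.070),('guard edge',[320,203],.0825),('key c',[320,245],.048),('lamp(-75)',[464,320],.09),('well L',[286,240],.07),('well R',[356,240],.07)):
    q=plane('wrist',[uv],z)[0][:2]-e[:2];print(n,(q@ax*1e3).round(1),(q@ay*1e3).round(1))
E
```

```text
welledge(-20) 1.2 35.1
guard edge 1.1 42.8
key c 1.4 11.6
lamp(-75) 72.6 -13.8
well L -16.3 20.9
well R 19.9 21.2
```

>>> {"fn": "jog_arm", "kwargs": {
  "steps": [
    [0, 0.005, 0, 0, 0, 0, 0],
    [0, 0.0105, 0, 0, 0, 0, 0],
    [0, 0.0105, 0, 0.005, 0, 0, 0],
    [0, 0.0105, 0, 0.012, 0, 0, 0],
    [0, 0.0105, 0, 0.02, 0, 0, 0],
    [0, 0.0105, 0, 0.027, 0, 0, 0],
    [0, 0.0105, 0, 0.033, 0, 0, 0],
    [0, 0.0105, 0, 0.038, 0, 0, 0],
    [0, 0.0105, 0, 0.04, 0, 0, 0],
    [0, 0.0105, 0, 0.04, 0, 0, 0]
  ]
}}

```text
time_s: 6.6
ee_pos: [0.5378, 0.1422, 0.2417]
tcp_rot: [-0.0, 0.632, 0.775, -0.0]
wrist_force: [0.5, 0.4, -0.6]
opening: 0.006
grip_force: 0.0
```

Tip at z ≈ 0.0507 with no contact. Now I'll press gently.

>>> {"fn": "jog_arm", "kwargs": {
  "steps": [
    [0, 0, 0, 0.001, 0, 0, 0],
    [0, 0, 0, 0.002, 0, 0, 0],
    [0, 0, 0, 0.003, 0, 0, 0],
    [0, 0, 0, 0.004, 0, 0, 0],
    [0, 0, 0, 0.005, 0, 0, 0],
    [0, 0, 0, 0.006, 0, 0, 0],
    [0, 0, 0, 0.0065, 0, 0, 0],
    [0, 0, 0, 0.007, 0, 0, 0],
    [0, 0, 0, 0.007, 0, 0, 0],
    [0, 0, 0, 0.007, 0, 0, 0]
  ]
}}

```text
time_s: 7.85
ee_pos: [0.5379, 0.1422, 0.2348]
tcp_rot: [0.0, 0.632, 0.775, 0.0]
wrist_force: [0.3, 0.6, 4.1]
opening: 0.008
grip_force: 2.1
```

>>> {"fn": "jog_arm", "kwargs": {
  "steps": [
    [0, 0, 0, 0.0003, 0, 0, 0],
    [0, 0, 0, 0.0006, 0, 0, 0],
    [0, 0, 0, 0.0009, 0, 0, 0],
    [0, 0, 0, 0.001, 0, 0, 0],
    [0, 0, 0, 0.001, 0, 0, 0],
    [0, 0, 0, 0.001, 0, 0, 0],
    [0, 0, 0, 0.001, 0, 0, 0],
    [0, 0, 0, 0.001, 0, 0, 0],
    [0, 0, 0, 0.001, 0, 0, 0],
    [0, 0, 0, 0.001, 0, 0, 0]
  ]
}}

```text
time_s: 9.1
ee_pos: [0.5378, 0.1422, 0.234]
tcp_rot: [0.0, 0.632, 0.775, 0.0]
wrist_force: [-2.1, -0.0, 10.0]
opening: 0.005
grip_force: 5.0
```

The jump to 10 N shows the key is on its stop, held about 1 s. Next I'll hold it briefly, lift, and traverse past the guard.

>>> {"fn": "jog_arm", "kwargs": {
  "steps": [
    [0, 0, 0, 0, 0, 0, 0],
    [0, 0, 0, 0, 0, 0, 0],
    [0, 0, 0, -0.002, 0, 0, 0],
    [0, 0, 0, -0.006, 0, 0, 0],
    [0, 0, 0, -0.015, 0, 0, 0],
    [0, 0, 0, -0.03, 0, 0, 0],
    [0, 0, 0, -0.045, 0, 0, 0],
    [0, 0, 0, -0.06, 0, 0, 0],
    [0, 0, 0, -0.07, 0, 0, 0],
    [0, 0, 0, -0.07, 0, 0, 0]
  ]
}}

```text
time_s: 10.35
ee_pos: [0.538, 0.1423, 0.3046]
tcp_rot: [0.0, 0.632, 0.775, 0.001]
wrist_force: [-0.7, -0.5, -1.2]
opening: 0.004
grip_force: 0.0
```

>>> {"fn": "jog_arm", "kwargs": {
  "steps": [
    [0, 0.02, 0, 0, 0, 0, 0],
    [0, 0.045, 0, 0, 0, 0, 0],
    [0, 0.07, 0, 0, 0, 0, 0],
    [0, 0.095, 0, 0, 0, 0, 0],
    [0, 0.115, 0, 0, 0, 0, 0],
    [0, 0.13, 0, 0, 0, 0, 0],
    [0, 0.142, 0, 0, 0, 0, 0],
    [0, 0.15, 0, 0, 0, 0, 0],
    [0, 0.15, 0, 0, 0, 0, 0],
    [0, 0.15, 0, 0, 0, 0, 0]
  ]
}}

```text
time_s: 11.6
ee_pos: [0.5078, 0.2888, 0.3037]
tcp_rot: [0.0, 0.632, 0.775, -0.0]
wrist_force: [0.4, -0.2, 0.7]
opening: 0.005
grip_force: 0.0
```

```bash
python3 - <<'E'
from h import *
s=read_state();print(s['time_s'],s['ee_pos'],s['wrist_force'])
p,d=read_camera('scene');a=cv2.resize(p[200:320,330:490],(800,600))
p,d=read_camera('wrist');b=cv2.resize(p[150:360,180:460],(400,300))
a[:300,400:]=b
cv2.imwrite('pics/c4.png',a[:,:,::-1])
E
```

```text
11.6 [0.50782764 0.28880658 0.30369523] [ 0.37047657 -0.24406298  0.69593055]
```

View pics/c4.png

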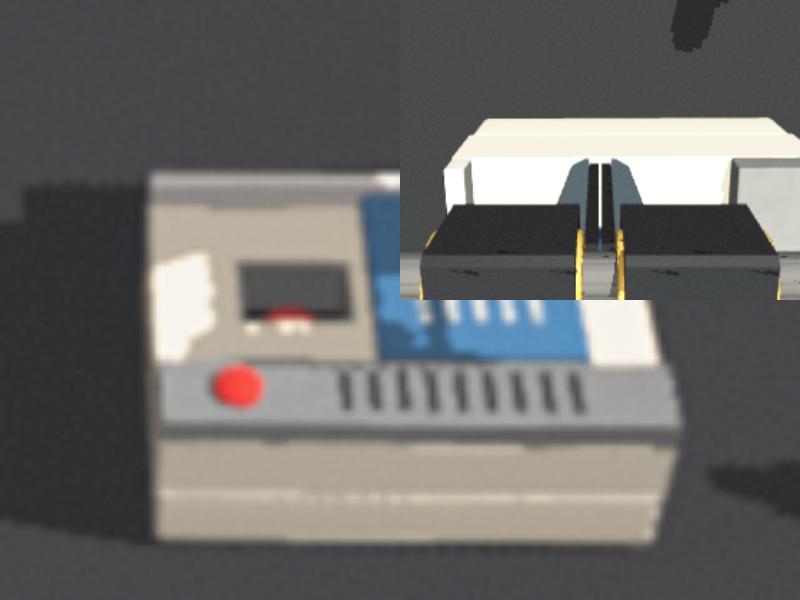

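>>> {"fn": "jog_arm", "kwargs": {
  "steps": [
    [0, 0.002, 0, 0.008, 0, 0, 0],
    [0, 0.002, 0, 0.018, 0, 0, 0],
    [0, 0.002, 0, 0.027, 0, 0, 0],
    [0, 0.002, 0, 0.033, 0, 0, 0],
    [0, 0.002, 0, 0.037, 0, 0, 0],
    [0, 0.002, 0, 0.037, 0, 0, 0],
    [0, -0.004, 0, 0.037, 0, 0, 0],
    [0, -0.01, 0, 0.037, 0, 0, 0],
    [0, -0.017, 0, 0.037, 0, 0, 0],
    [0, -0.024, 0, 0.037, 0, 0, 0]
  ]
}}

```text
time_s: 12.95
ee_pos: [0.5127, 0.2652, 0.2669]
tcp_rot: [0.0, 0.632, 0.775, 0.0]
wrist_force: [0.6, 2.5, 1.4]
opening: 0.001
grip_force: 0.9
```

>>> {"fn": "jog_arm", "kwargs": {
  "steps": [
    [0, -0.006, 0, 0, 0, 0, 0],
    [0, -0.012, 0, 0, 0, 0, 0],
    [0, -0.018, 0, 0, 0, 0, 0],
    [0, -0.024, 0, 0, 0, 0, 0],
    [0, -0.03, 0, 0, 0, 0, 0],
    [0, -0.035, 0, 0, 0, 0, 0],
    [0, -0.04, 0, 0, 0, 0, 0],
    [0, -0.044, 0, 0, 0, 0, 0],
    [0, -0.047, 0, 0, 0, 0, 0],
    [0, -0.047, 0, 0, 0, 0, 0]
  ]
}}

```text
time_s: 14.2
ee_pos: [0.5219, 0.2194, 0.2666]
tcp_rot: [-0.0, 0.632, 0.775, -0.0]
wrist_force: [0.3, 0.3, 0.7]
opening: 0.001
grip_force: 0.0
```

>>> {"fn": "jog_arm", "kwargs": {
  "steps": [
    [0, -0.0005, 0, 0, 0, 0, 0],
    [0, -0.001, 0, 0, 0, 0, 0],
    [0, -0.0015, 0, 0, 0, 0, 0],
    [0, -0.002, 0, 0, 0, 0, 0],
    [0, -0.0025, 0, 0, 0, 0, 0],
    [0, -0.003, 0, 0, 0, 0, 0],
    [0, -0.0035, 0, 0, 0, 0, 0],
    [0, -0.004, 0, 0, 0, 0, 0],
    [0, -0.004, 0, 0, 0, 0, 0],
    [0, -0.004, 0, 0, 0, 0, 0]
  ]
}}

```text
time_s: 15.45
ee_pos: [0.5222, 0.2176, 0.2668]
tcp_rot: [-0.001, 0.632, 0.775, 0.001]
wrist_force: [-6.1, 25.0, 0.4]
opening: 0.004
grip_force: 13.2
```

The push force rose to 25 N, so the guard is on its shut stop. I'll back off and lift away.

>>> {"fn": "jog_arm", "kwargs": {
  "steps": [
    [0, 0.004, 0, 0, 0, 0, 0],
    [0, 0.01, 0, 0, 0, 0, 0],
    [0, 0.016, 0, -0.005, 0, 0, 0],
    [0, 0.02, 0, -0.02, 0, 0, 0],
    [0, 0.03, 0, -0.04, 0, 0, 0],
    [0, 0.05, 0, -0.065, 0, 0, 0],
    [0, 0.07, 0, -0.09, 0, 0, 0],
    [0, 0.09, 0, -0.11, 0, 0, 0],
    [0, 0.1, 0, -0.12, 0, 0, 0],
    [0, 0.1, 0, -0.12, 0, 0, 0]
  ]
}}

```text
time_s: 16.7
ee_pos: [0.5026, 0.314, 0.3874]
tcp_rot: [0.0, 0.632, 0.775, 0.001]
wrist_force: [0.3, -0.2, -0.4]
opening: -0.0
grip_force: 0.0
```

```bash
python3 - <<'E'
from h import *
s=read_state();print(s['time_s'],s['ee_pos'],s['wrist_force'])
p,d=read_camera('scene');cv2.imwrite('pics/s5.png',p[:,:,::-1])
E
```

```text
16.7 [0.50262651 0.31398562 0.38744965] [ 0.28585059 -0.16493515 -0.40052308]
```

View pics/s5.png

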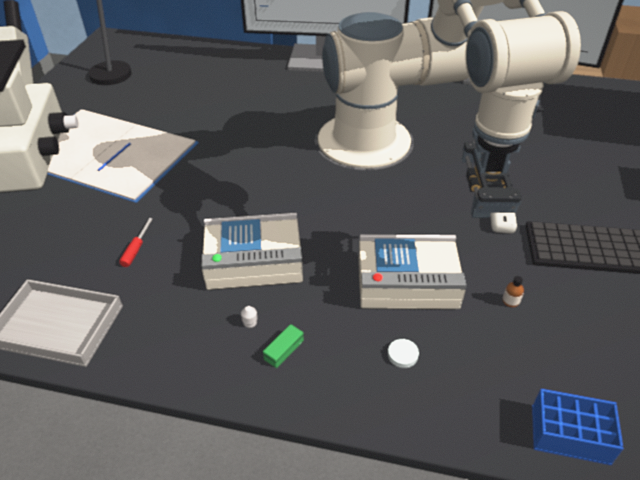

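The guard is shut (around (398,255)), nothing else on the desk has moved, and the arm is clear.

```bash
python3 -c "
from plant import *
print(job_done())"
```

```text
the job is handed in; nothing more can be done
None
```

I opened the red-lamp supply's guard, held its reset key on its stop for about a second (last reading 10 N), pushed the guard fully shut and drew clear; the job is handed in at about 17 s, with no verdict returned.

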